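Gauge a batch of steel pins in the stores

ROBOT

A 7-joint arm with a two-finger parallel gripper is mounted at the origin on the work surface. World frame = base frame: x ahead of the robot, y to its left, z up, the work surface at z = 0. Lengths are in m, angles in rad, forces in N, time in s.
With the tool pointing down it reaches from about 0.425 to 0.875 m from the base axis. Payload 9.9 kg.
Tool frame: the origin (TCP) lies midway between the tips of the shut fingers; the grasp point (between the pads) lies 19 mm behind it (arm.grasp_offset is the distance from the TCP to the grasp point, in m); z points along the fingers, y is the line along which they close (so a half turn about z gives the same grasp; the last joint's range is limited). The gripper opens to 85 mm and grips with 20 to 120 N. Pads are 22 mm wide; open, the fingers measure 114 mm over their backs; the gripper's body (76 mm by 85 mm) begins 54 mm behind the grasp point. The pads swing forward as they close: fully open they stand 13 mm farther back than shut.
Start: joints at [1.178, 0.576, 0.025, 1.437, -0.015, 1.129, -0.057], TCP at [0.205, -0.643, 0.231] pointing down, gripper open.
Joint ranges: [-2.76, 2.76], [-0.34, 2.15], [-1.52, 1.57], [0.19, 2.46], [-1.09, 4.23], [0.17, 1.99], [-2.82, 2.82]. Speed limits (rad/s): [2.22, 2.22, 3.01, 3.01, 3.14, 3.14, 3.14].

INTERFACE

Orientations are given as a unit quaternion [x, y, z, w].
In Python, from station import arm gives the robot as it stands. Calls block until the motion is done:
- arm.movep(position, orientation): joint-space move of the TCP to a pose.
- arm.movel(position, attitude=None, velocity=0.15, stop_force=None): straight line of the TCP; attitude=None keeps the orientation; velocity is the mean speed in m/s. With stop_force (N) it stops when the force on the tool has changed by that much, and returns True; else False.
- arm.movej(angles): joint-space move.
- arm.let_go() and arm.gripper_close(): open the fingers fully, or close them until they stop; the grip force is fixed at half the most.
- arm.pause(seconds).
- arm.ik(position, orientation): joint angles nearest the present ones, or None.
- arm.camera(name): name is "side" or "top"; returns a dict with "frame" (480x640x3 uint8, red, green, blue), "vertical_fov" (degrees; the focal length in pixels is half the picture's height over the tangent of half this angle, whatever the lens; pixels are square), "cx", "cy" (the principal point, pixels), "k1" (the pictures are not rectified: a ray, as slopes to the right and down, at radius r is drawn at 1 + k1 r^2 times it, then the intrinsics apply), "rvec" (rotation vector, rad) and "tvec" (3), from world to camera coordinates, as OpenCV has them. Camera axes: x right, y down, z forward; pixel columns grow to the right and rows downward; lengths in m; the calibration is good to about 2 mm. A picture is of the moment at which its call begins. There is no depth.
A pose or a line that the arm cannot do raises arm.MotionError and nothing moves.
- arm.sign_off(): hands the job in; it is judged then, once.
Trained networks look in the newest picture that a camera, given by its name, has taken for a name from the list of things; names that differ only in an ending like _2 or _b are one class to them, and where a whole thing is asked for, a point or a joint stands for the part that bears it (a point fixed in the world has none). Each returns a list of dicts, best first, with "confidence" (0 to 1); they miss things now and then, are a little off and sometimes report something else, mostly with a low value. They report only what shows in the picture. A call takes as long as a camera call. They do not tell look-alikes from the thing itself.
- arm.boxes_of(camera, label): "bbox" ([left, top, width, height] as shares, 0 to 1, of the picture: columns of its width, rows of its height, round what is visible of it).
- arm.regions_of(camera, label): "pixels" (480x640 bool, what is visible of it) and "bbox" ([left, top, width, height] as shares, 0 to 1, of the picture: columns of its width, rows of its height, round what is visible of it).
- arm.mark_of(camera, label): "position" ([row, column] as shares, 0 to 1, of the picture: columns of its width, rows of its height: a listed point, or the origin of a listed thing).
Readings, each from a call of its own:
- arm.get_clock(): time.
- arm.get_qpos(): joint angles.
- arm.get_qvel(): joint speeds.
- arm.get_effort(): joint torques, N m.
- arm.get_ee_pos(): TCP position.
- arm.get_eef_rot(): TCP orientation.
- arm.get_force(): force on the tool from outside, world axes, zero at the start.
- arm.get_wrist_torque(): the same for the moment, N m.
- arm.get_grip_width(): finger opening in m.
- arm.get_grasp_force(): force on a finger pad.
Only numpy, scipy, OpenCV 4.12 (cv2) and the standard library are available. Lean on these libraries where they do the work, as an engineer would, in place of code of your own. Each camera call takes 0.05 s, during which the arm holds its last target. There are 200 camera calls.

TASK

Swing the lamp's arm back, away from the robot, until its head is well clear of the whole gauge. Then sort the three steel pins by trying them foot first in the plate's bore: let those that fit slide right through into the catch box beneath, and put any that is too thick to go in, without forcing it, into the open blue bin to the left of the gauge. Leave the other things on the bench where they are.

Things in the scene. Friction and masses are not known exactly. Their poses are not given: they have to be found in the camera images.
- gauge: Fixed go gauge: grey box with clear sides, 166 mm (x) by 126 mm (y), 152 mm high, floor 6 mm thick, closed but for the bore in its sloping steel plate. Origin: on the bench straight below the middle of the bore's mouth; x points away from the side the plate faces, z up. The inside (catch box) reaches from x = -52 to +104 mm, y = -58 to +58 mm
- gauge_plate: The gauge's sloping steel plate, 112 by 116 mm, 20 mm thick, with one round 26.5 mm bore right through its middle, 1 mm chamfer. Origin: centre of the bore's mouth on the upper face, 125 mm above the bench; z runs along the bore, up and out to the robot's right (towards the pins), 30 degrees from vertical; y is level, x points up the slope. Below the plate 117 mm are free along the bore
- lamp_arm (a joint): Swing of the lamp arm about its upright post, rad; it grows as the head swings back, away from the robot (anticlockwise from above), stops at -0.4 and 1.6; stiff, stays where it is left
- lamp_knob (a point): Top centre of the upright black knob on the lamp arm (18 mm diameter, 45 mm tall, about 299 mm above the bench at its top), 115 mm from the pivot; grip it from above to swing the arm. The arm is a bar 18 mm wide and 12 mm thick whose top is the knob's foot
- lamp_pivot (a point): Axis of the lamp arm's hinge at the top of the post, 233 mm above the bench; the post is 20 mm in diameter on a foot 70 mm square; the hub reaches to 267 mm
- lamp_head (a point): Middle of the round white lamp head, 116 mm in diameter, at the arm's end 210 mm from the pivot; it reaches from 221 to 263 mm above the bench
- pin_a: Plain turned steel pin, loose, upright at the start, 65 mm tall: a thick foot 30 mm tall, chamfered 1.5 mm round its underside, and above it a slim round shank, 16 mm diameter, 35 mm long. The foot is either right (25 mm diameter) or oversize (28.5 mm); which pin is which only the gauge tells. Origin: centre of the underside; z runs up the shank
- pin_b: Plain turned steel pin, loose, upright at the start, 65 mm tall: a thick foot 30 mm tall, chamfered 1.5 mm round its underside, and above it a slim round shank, 16 mm diameter, 35 mm long. The foot is either right (25 mm diameter) or oversize (28.5 mm); which pin is which only the gauge tells. Origin: centre of the underside; z runs up the shank
- pin_c: Plain turned steel pin, loose, upright at the start, 65 mm tall: a thick foot 30 mm tall, chamfered 1.5 mm round its underside, and above it a slim round shank, 16 mm diameter, 35 mm long. The foot is either right (25 mm diameter) or oversize (28.5 mm); which pin is which only the gauge tells. Origin: centre of the underside; z runs up the shank
- pin_a_mid (a point): Point on the axis of pin_a, 32.5 mm above its underside
- pin_b_mid (a point): Point on the axis of pin_b, 32.5 mm above its underside
- pin_c_mid (a point): Point on the axis of pin_c, 32.5 mm above its underside
- bin: Open blue bin, fixed, 120 mm (x) by 170 mm (y), 65 mm high, walls 4 mm and floor about 5 mm thick. Origin: centre of its underside
- washer: Bystander: loose flat steel washer, 56 mm wide, 6 mm thick, lying among the pins; origin under its centre
- nut: Bystander: loose dark round nut, 32 mm wide, 14 mm tall; origin under its centre
- carton: Bystander: loose cardboard carton, 80 by 110 by 50 mm tall; origin under its centre
- insulator: Bystander: loose green glass insulator, 130 mm wide, 68 mm tall; origin under its centre
- wrench: Bystander: loose flat wrench, 190 mm long along its x axis; origin under its middle
- oil: Bystander: loose grey oil bottle, 56 mm wide, 130 mm tall; origin under its centre
Not all that is in view belongs to the job. Leave any red look-alike of the gauge alone.

How it is judged:
On the way:
1. the lamp head has been swung at least 130 mm (level distance) clear of the bore (horizontal distance between lamp_head and gauge_plate above 0.13 m), for 0.2 s.
At the end, for the whole second after the job is handed in: Two pins (those that fit) lie in the catch box below the plate (middle within the box, under 75 mm), the one that does not fit is in the blue bin (middle between its walls, under 60 mm) at rest (under 0.05 m/s), and the lamp head is at least 130 mm, measured level, from the bore (((x of pin_a_mid in the frame of bin between -0.06 and 0.06 m and y of pin_a_mid in the frame of bin between -0.085 and 0.085 m and z of pin_a_mid in the frame of bin between 0 and 0.06 m and linear speed of pin_a below 0.05 m/s and x of pin_b_mid in the frame of gauge between -0.055 and 0.107 m and y of pin_b_mid in the frame of gauge between -0.06 and 0.06 m and z of pin_b_mid in the frame of gauge between 0 and 0.075 m and x of pin_c_mid in the frame of gauge between -0.055 and 0.107 m and y of pin_c_mid in the frame of gauge between -0.06 and 0.06 m and z of pin_c_mid in the frame of gauge between 0 and 0.075 m) or (x of pin_a_mid in the frame of gauge between -0.055 and 0.107 m and y of pin_a_mid in the frame of gauge between -0.06 and 0.06 m and z of pin_a_mid in the frame of gauge between 0 and 0.075 m and x of pin_b_mid in the frame of bin between -0.06 and 0.06 m and y of pin_b_mid in the frame of bin between -0.085 and 0.085 m and z of pin_b_mid in the frame of bin between 0 and 0.06 m and linear speed of pin_b below 0.05 m/s and x of pin_c_mid in the frame of gauge between -0.055 and 0.107 m and y of pin_c_mid in the frame of gauge between -0.06 and 0.06 m and z of pin_c_mid in the frame of gauge between 0 and 0.075 m) or (x of pin_a_mid in the frame of gauge between -0.055 and 0.107 m and y of pin_a_mid in the frame of gauge between -0.06 and 0.06 m and z of pin_a_mid in the frame of gauge between 0 and 0.075 m and x of pin_b_mid in the frame of gauge between -0.055 and 0.107 m and y of pin_b_mid in the frame of gauge between -0.06 and 0.06 m and z of pin_b_mid in the frame of gauge between 0 and 0.075 m and x of pin_c_mid in the frame of bin between -0.06 and 0.06 m and y of pin_c_mid in the frame of bin between -0.085 and 0.085 m and z of pin_c_mid in the frame of bin between 0 and 0.06 m and linear speed of pin_c below 0.05 m/s)) and horizontal distance between lamp_head and gauge_plate above 0.13 m); the robot touches nothing.
It fails at once if a bystander (washer, nut, carton, insulator, wrench, oil bottle) is moved by more than 40 mm (distance of any of washer, nut, carton, insulator, wrench, oil from where it was at the start of the episode above 0.04 m).
It fails at once if a pin is forced against the gauge plate with more than 150 N (contact force between any of pin_a, pin_b, pin_c and gauge_plate above 150 N).
It also fails if it takes over 72 s, if anything falls off the work surface, if the arm or the gripper's body presses on something with over 40 N, if the wrist force passes 120 N, or if a joint passes its speed limit or range.

## Working session

There is one attempt and no reset: what is moved stays moved. The work goes in short steps, each a Python script; the robot and the scene stay as the last script left them, time stands still between calls to the robot, and variables do not carry over. Pictures are saved under pics/ and viewed, at most 10 in all, crops included, and the job is handed in when it is done.

```bash
ls; mkdir -p pics; cat > h.py <<'E'
import numpy as np, cv2
from scipy.spatial.transform import Rotation as R
from station import arm
def shot(n,f=None):
    c=arm.camera(n)
    if f: cv2.imwrite('pics/'+f,c['frame'][:,:,::-1])
    return c
def KD(c):
    f=240/np.tan(np.radians(c['vertical_fov'])/2)
    return np.array([[f,0,c['cx']],[0,f,c['cy']],[0,0,1.]]),np.array([c['k1'],0,0,0.])
def ray(c,uv):
    K,D=KD(c); p=cv2.undistortPoints(np.array([[uv]],float),K,D)[0,0]
    Rm=cv2.Rodrigues(np.array(c['rvec'],float))[0]; t=np.array(c['tvec'],float).ravel()
    d=Rm.T@np.array([p[0],p[1],1]); return -Rm.T@t,d/np.linalg.norm(d)
def tri(c1,u1,c2,u2):
    o1,d1=ray(c1,u1);o2,d2=ray(c2,u2)
    s=np.linalg.lstsq(np.c_[d1,-d2],o2-o1,rcond=None)[0]
    a=o1+s[0]*d1;b=o2+s[1]*d2; return (a+b)/2,np.linalg.norm(a-b)
def atz(c,uv,z):
    o,d=ray(c,uv); return o+d*(z-o[2])/d[2]
def proj(c,P):
    K,D=KD(c); return cv2.projectPoints(np.atleast_2d(np.array(P,float)),np.array(c['rvec'],float),np.array(c['tvec'],float),K,D)[0][:,0]
E
cat > a.py <<'E'
from h import *
C={n:shot(n,n+'0.png') for n in('side','top')}
for n in C: print(n,ray(C[n],(320,240)),C[n]['k1'],C[n]['vertical_fov'])
for l in ['lamp_knob','lamp_pivot','lamp_head','gauge','gauge_plate','pin_a_mid','bin','washer','nut','carton','insulator','wrench','oil']:
    for n in C:
        print(l,n,[(round(m['position'][1]*640,1),round(m['position'][0]*480,1),round(m['confidence'],2)) for m in arm.mark_of(n,l)])
E
python3 a.py
```

```text
pics
side (array([ 0.28019621, -0.7870952 ,  0.74788899]), array([ 0.18078083,  0.77767668, -0.60211068])) -0.07276947683618627 57.86212425299061
top (array([ 0.34911836, -0.05507905,  1.18137551]), array([ 0.12327295,  0.01394478, -0.99227482])) -0.0761389557948346 56.4107947355048
lamp_knob side [(367.0, 148.0, 0.94)]
lamp_knob top []
lamp_pivot side [(372.8, 155.2, 0.74)]
lamp_pivot top [(205.1, 148.3, 0.8)]
lamp_head side [(361.7, 193.0, 0.56)]
lamp_head top [(282.9, 192.5, 0.68)]
gauge side [(365.8, 270.5, 0.87), (202.7, 430.2, 0.76)]
gauge top [(429.7, 368.6, 0.78), (299.1, 198.8, 0.72), (400.4, 240.9, 0.17)]
gauge_plate side [(372.4, 232.8, 0.71), (349.7, 393.4, 0.19)]
gauge_plate top [(442.9, 383.0, 0.89), (204.3, 148.5, 0.56)]
pin_a_mid side [(405.1, 370.4, 0.59)]
pin_a_mid top [(421.8, 217.5, 0.63)]
bin side [(278.7, 211.3, 0.73)]
bin top [(173.3, 272.0, 0.56), (421.3, 216.1, 0.36)]
washer side [(362.8, 360.5, 0.84), (302.5, 379.9, 0.15)]
washer top [(401.0, 238.5, 0.72), (376.1, 262.2, 0.39), (393.9, 140.9, 0.31)]
nut side [(303.8, 379.3, 0.79)]
nut top [(402.9, 298.5, 0.52)]
carton side [(469.0, 426.0, 0.71)]
carton top [(467.1, 191.3, 0.82), (380.2, 259.5, 0.21)]
insulator side [(478.5, 327.3, 0.95)]
insulator top [(392.4, 137.8, 0.65), (284.2, 270.3, 0.45)]
wrench side [(291.8, 274.3, 0.7), (370.0, 149.4, 0.46)]
wrench top [(282.6, 271.9, 0.74), (428.5, 262.9, 0.65), (467.8, 190.3, 0.63)]
oil side [(347.9, 384.6, 0.3)]
oil top [(183.5, 169.2, 0.86)]
```

View pics/side0.png

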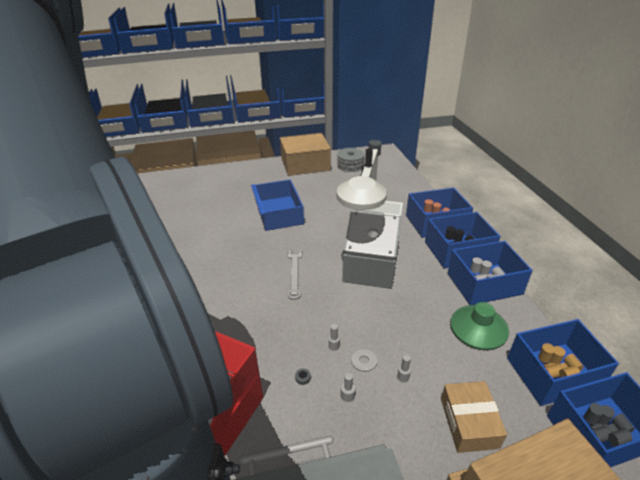

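View pics/top0.png

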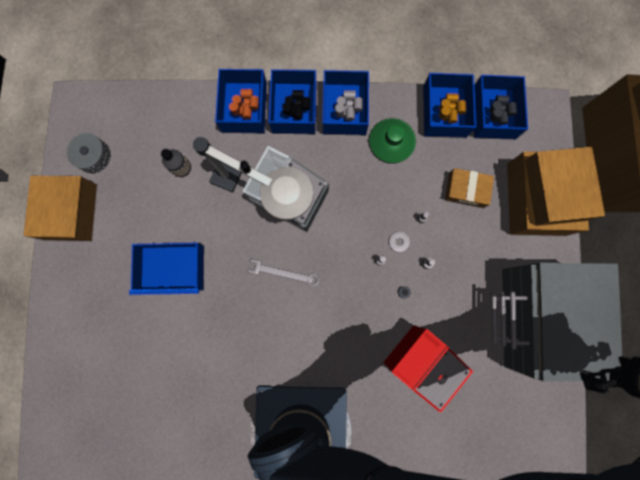

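Side view: grey gauge at (372,245), lamp head (361,192), pins at (334,337), (348,388), (405,368); washer (364,360), nut (303,376), insulator (480,327), bin (278,204). Top view: pins at (380,260), (428,263), (422,217); the grey gauge (285,188) lies under the lamp; the red look-alike is at (430,368).
Mistakable: red gauge (430,368) vs grey (285,188); far blue bins at (240,100) etc. vs the open bin (167,268); nut (404,292) vs pins; oil bottle (175,162) vs lamp knob (~248,167). I choose grey, (167,268), and check in a crop.

```bash
cat > b.py <<'E'
from h import *
s=cv2.imread('pics/side0.png');t=cv2.imread('pics/top0.png')
a=cv2.resize(t[125:240,185:345],None,fx=5,fy=5,interpolation=cv2.INTER_CUBIC)
b=cv2.resize(s[135:290,330:410],None,fx=3.7,fy=3.7,interpolation=cv2.INTER_CUBIC)
o=np.zeros((575,800,3),np.uint8); a=a[:, :500] if 0 else cv2.resize(a,(500,359)); o[:359,:500]=a; b=b[:575]; o[:b.shape[0],500:500+b.shape[1]]=b[:, :300]
p=cv2.resize(t[205:277,370:440],None,fx=3,fy=3); o[359:575,:210]=p
q=cv2.resize(s[320:406,325:415],None,fx=2.5,fy=2.5); o[359:574,215:440]=q
cv2.imwrite('pics/crop1.png',o)
C={n:shot(n) for n in('side','top')}
for k,u,v in [('p1',(334,337),(380,260)),('p2',(348,387),(429,263)),('p3',(405,368),(422,217)),('head',(361.7,193),(283,192)),('bin',(279,211),(170,270))]:
    print(k,*tri(C['side'],u,C['top'],v))
for n in C:
  for l in['pin_a','lamp_knob','gauge_plate','lamp_head']:
    for m in arm.regions_of(n,l):
      y,x=np.nonzero(m['pixels']); print(n,l,round(m['confidence'],2),x.mean().round(1),y.mean().round(1),x.min(),x.max(),y.min(),y.max())
E
python3 b.py
```

```text
p1 [ 0.44459136 -0.19553164  0.02529266] 0.002113177136611005
p2 [ 0.4386074  -0.32272097  0.02717824] 0.001444279059704488
p3 [ 0.56084566 -0.30654816  0.02406021] 0.0035064510604669516
head [0.57317629 0.04134773 0.22499224] 0.002036125614447502
bin [ 4.11329455e-01  3.58998653e-01 -2.58105350e-04] 0.007643846788056365
side pin_a 0.8 404.4 368.5 398 410 354 381
side pin_a 0.6 347.7 387.7 340 355 372 401
side pin_a 0.57 333.0 337.8 328 338 324 350
side lamp_knob 0.89 362.8 185.4 337 385 141 209
side lamp_knob 0.23 278.5 204.3 252 303 180 230
side gauge_plate 0.96 371.7 235.0 345 398 212 258
side lamp_head 0.66 363.3 184.1 336 387 140 209
top pin_a 0.61 427.4 262.9 422 433 259 267
top pin_a 0.5 422.3 217.6 417 428 212 223
top pin_a 0.49 379.9 259.1 375 385 255 263
top lamp_knob 0.63 269.6 184.2 192 313 137 221
top lamp_knob 0.43 469.2 187.9 446 492 168 207
top gauge_plate 0.87 309.5 186.4 290 323 162 222
top gauge_plate 0.68 442.6 379.1 415 469 348 409
top gauge_plate 0.23 269.6 183.8 193 312 137 220
top lamp_head 0.76 269.3 183.7 193 313 137 220
```

View pics/crop1.png

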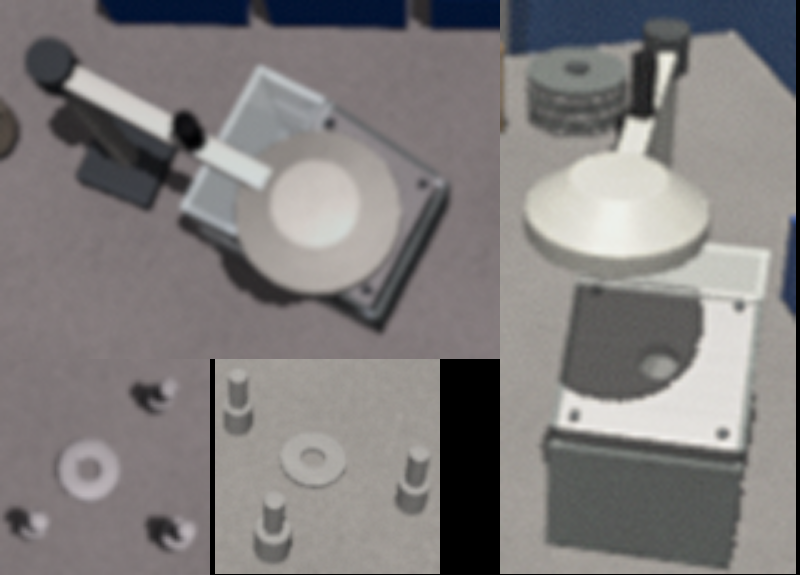

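Crop shows: knob top about (243.6,163.7) top view / (369.2,149.9) side; hub (201,144.8)/(375.1,142.6); bore at (373.2,233.6) in side; three slim-shanked pins round the washer, the grey gauge under the lamp.

```bash
cat > c.py <<'E'
from h import *
C={n:shot(n) for n in('side','top')}; S,T=C['side'],C['top']
k,e=tri(S,(369.2,149.9),T,(243.6,163.7));print('knob',k,e)
h,e2=tri(S,(375.1,142.6),T,(201,144.8));print('hub',h,e2)
hd,_=tri(S,(361.7,193),T,(283,192)); print(np.linalg.norm((k-h)[:2]),np.linalg.norm((hd-h)[:2]))
print('bore side',atz(S,(373.2,233.6),.125))
cs=lambda x,y:(330+(x-500)/3.7,135+y/3.7); ct=lambda x,y:(185+x/3.125,125+y/3.125)
for n,a,b in[('scrFarR',(738,306),(329,124)),('scrNearR',(722,434),(423,183)),('scrNearL',(574,415),(367,289)),('boxR',(769,250),(262,68))]:
    print(n,*tri(S,cs(*a),T,ct(*b)))
for n in C:
  for m in arm.regions_of(n,'bin')[:2]:
    y,x=np.nonzero(m['pixels']);print(n,'bin',m['confidence'],[atz(C[n],u,.065).round(3) for u in((x.min(),y[x==x.min()].mean()),(x.max(),y[x==x.max()].mean()),(x[y==y.min()].mean(),y.min()),(x[y==y.max()].mean(),y.max()))])
q=arm.get_eef_rot();print(q,R.from_quat(q).as_matrix().round(2),arm.get_force(),arm.get_clock())
E
python3 c.py
```

```text
knob [0.61417061 0.11739795 0.29516759] 0.0006521136021370206
hub [0.66529581 0.21731422 0.26428491] 0.0028848942902120023
0.11223656837453588 0.198620774247808
bore side [0.59838664 0.01056745 0.125     ]
scrFarR [0.65905214 0.03412828 0.14565741] 0.0023304265630815888
scrNearR [ 0.62514971 -0.03789056  0.09906189] 0.0009217945696310906
scrNearL [0.53848027 0.00435065 0.09948583] 0.0002651799170469559
boxR [0.70152746 0.08641082 0.15116029] 0.003342766968883478
side bin 0.85 [array([0.343, 0.416, 0.065]), array([0.463, 0.206, 0.065]), array([0.463, 0.438, 0.065]), array([0.359, 0.173, 0.065])]
side bin 0.71 [array([ 0.454, -0.288,  0.065]), array([ 0.5  , -0.303,  0.065]), array([ 0.483, -0.271,  0.065]), array([ 0.472, -0.319,  0.065])]
top bin 0.73 [array([0.346, 0.439, 0.065]), array([0.415, 0.253, 0.065]), array([0.476, 0.286, 0.065]), array([0.343, 0.393, 0.065])]
[ 9.88101330e-01  1.53804290e-01 -8.78359613e-06 -3.59487992e-05] [[ 0.95  0.3  -0.  ]
 [ 0.3  -0.95  0.  ]
 [-0.   -0.   -1.  ]] [-0.05170379  0.12589329 -0.26865397] 2.1
```

```bash
cat >> h.py <<'E'
def down(yaw):  # tool y axis at world angle yaw, pointing down
    y=np.array([np.cos(yaw),np.sin(yaw),0]);z=np.array([0,0,-1.]);return R.from_matrix(np.c_[np.cross(y,z),y,z]).as_quat()
def stat(t=''): print(t,'t',round(arm.get_clock(),2),np.round(arm.get_ee_pos(),4),'w',round(arm.get_grip_width(),4),'F',np.round(arm.get_force(),1))
E
cat > d.py <<'E'
from h import *
k=np.array([.6142,.1174]);h=np.array([.6653,.2173]); d=k-h; a0=np.arctan2(d[1],d[0]); r=np.linalg.norm(d)
z=.270; P=lambda a:[*(h+r*np.array([np.cos(a),np.sin(a)])),z]
off=np.pi/2
seq=a0+np.linspace(0,1.25,9)
for a in (seq[0],seq[-1]): print(np.round(arm.ik(P(a),down(a+off)),2))
p=arm.get_ee_pos(); arm.movel([p[0],p[1],.42],velocity=.3)
arm.movep([*P(a0)[:2],.37],down(a0+off)); stat()
arm.movel(P(a0),velocity=.15,stop_force=15); stat('at')
arm.gripper_close(); stat('closed')
for a in seq[1:]:
    arm.movel(P(a),down(a+off),velocity=.12)
stat('swung'); arm.let_go(); p=arm.get_ee_pos(); arm.movel([p[0],p[1],.37],velocity=.25); stat()
shot('side','side1.png');shot('top','top1.png')
E
python3 d.py
```

```text
[ 0.07  0.51 -0.54  1.51  0.27  1.2  -0.99]
[ 0.06  0.75 -0.69  1.09  0.45  1.44  0.23]
 t 5.91 [0.6145 0.1163 0.3699] w 0.0854 F [0.4 0.5 0. ]
at t 6.72 [0.6146 0.1176 0.2709] w 0.0853 F [-0.6  0.2  0.4]
closed t 7.37 [0.6142 0.1174 0.2704] w 0.0163 F [-0.7 -0.9  4.4]
swung t 9.83 [0.745  0.1379 0.2705] w 0.0161 F [1.  0.9 4.9]
 t 11.06 [0.744  0.1376 0.3706] w 0.0857 F [ 0.7  0.5 -0.2]
```

```bash
cat > e.py <<'E'
from h import *
s=cv2.imread('pics/side1.png');t=cv2.imread('pics/top1.png')
o=np.zeros((600,800,3),np.uint8)
o[:300,:400]=cv2.resize(t,(400,300)); o[300:,:400]=cv2.resize(t[140:240,215:348],(400,300),interpolation=cv2.INTER_CUBIC)
o[:,400:]=cv2.resize(s[150:300,310:410],(400,600),interpolation=cv2.INTER_CUBIC)
cv2.imwrite('pics/crop2.png',o)
E
python3 e.py
```

```text
(no output)
```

View pics/crop2.png

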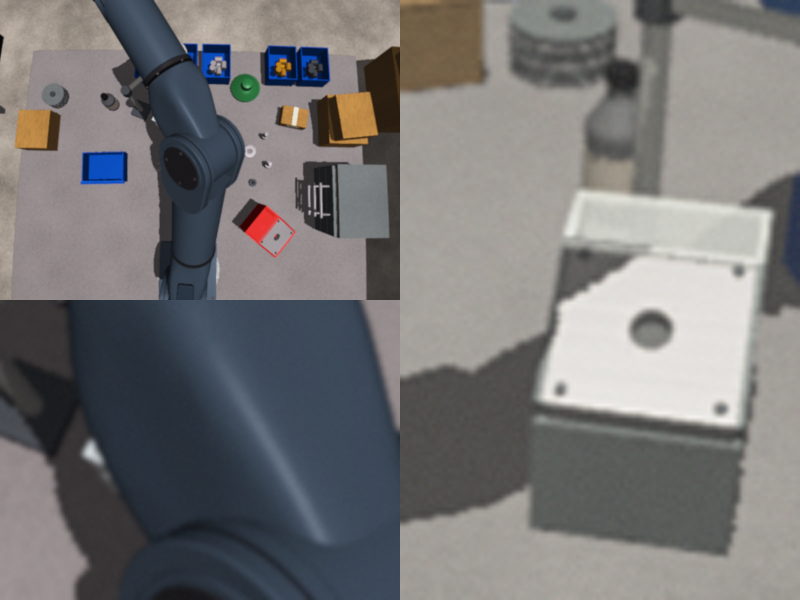

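The lamp is clear of the gauge in the side view: bore at about (372.8,232.3), with all four screws visible. The top view is hidden by the arm. Next I move aside over pin p3 and measure the plate and pins properly.

```bash
cat >> h.py <<'E'
def pinmask(c,x,y):
    m=np.zeros((480*8,640*8),np.uint8); a=np.linspace(0,2*np.pi,40)
    for r,z0,z1 in((.0132,0,.03),(.008,.03,.065)):
        P=[[x+r*np.cos(t),y+r*np.sin(t),z] for z in(z0,z1) for t in a]
        cv2.fillConvexPoly(m,cv2.convexHull(np.round((proj(c,P)+.5)*8-.5).astype(np.int32)),1)
    M=cv2.moments(m,True); return np.array([M['m10']/M['m00'],M['m01']/M['m00']])/8-.4375
E
cat > f.py <<'E'
from h import *
from scipy.optimize import least_squares
p=arm.get_ee_pos(); arm.movep([.56,-.307,.30],down(np.radians(-26)))
S=shot('side','side2.png');T=shot('top','top2.png')
g={}
for n,c in(('side',S),('top',T)):
    for m in arm.regions_of(n,'pin_a'):
        y,x=np.nonzero(m['pixels']);u=(x.mean(),y.mean());w=atz(c,u,.025);print(n,u,w.round(3),m['confidence'],len(x)); g.setdefault(n,[]).append((u,w))
for u,w in g.get('side',[]):
    o=[(S,u)]+[(T,v) for v,ww in g.get('top',[]) if np.linalg.norm(ww-w)<.03]
    r=least_squares(lambda q:np.concatenate([pinmask(c,*q)-v for c,v in o]),w[:2],diff_step=.005);print('pin',r.x.round(4),r.fun.round(2))
s=cv2.imread('pics/side2.png');t=cv2.imread('pics/top2.png')
o=np.zeros((600,800,3),np.uint8)
o[:240,:320]=cv2.resize(t,(320,240));o[:240,320:640]=cv2.resize(s,(320,240))
o[240:,:480]=cv2.resize(t[150:240,230:350],(480,360),interpolation=cv2.INTER_CUBIC)
o[240:,480:]=cv2.resize(s[195:285,330:410],(320,360),interpolation=cv2.INTER_CUBIC)
cv2.imwrite('pics/crop3.png',o); stat()
E
python3 f.py
```

```text
side (np.float64(347.93823529411765), np.float64(387.25)) [ 0.44  -0.322  0.025] 0.85 340
side (np.float64(404.63286713286715), np.float64(369.36013986013984)) [ 0.56  -0.31   0.025] 0.73 286
side (np.float64(333.0952380952381), np.float64(338.94372294372295)) [ 0.442 -0.2    0.025] 0.65 231
top (np.float64(422.00970873786406), np.float64(217.8640776699029)) [ 0.557 -0.306  0.025] 0.68 103
pin [ 0.4394 -0.3223] [0.01 0.01]
pin [ 0.5592 -0.3092] [-0.68 -0.57  1.   -0.71]
pin [ 0.4422 -0.201 ] [-0.01 -0.  ]
 t 13.12 [ 0.5607 -0.306   0.3001] w 0.0854 F [ 0.1 -0.3 -0.5]
```

View pics/crop3.png

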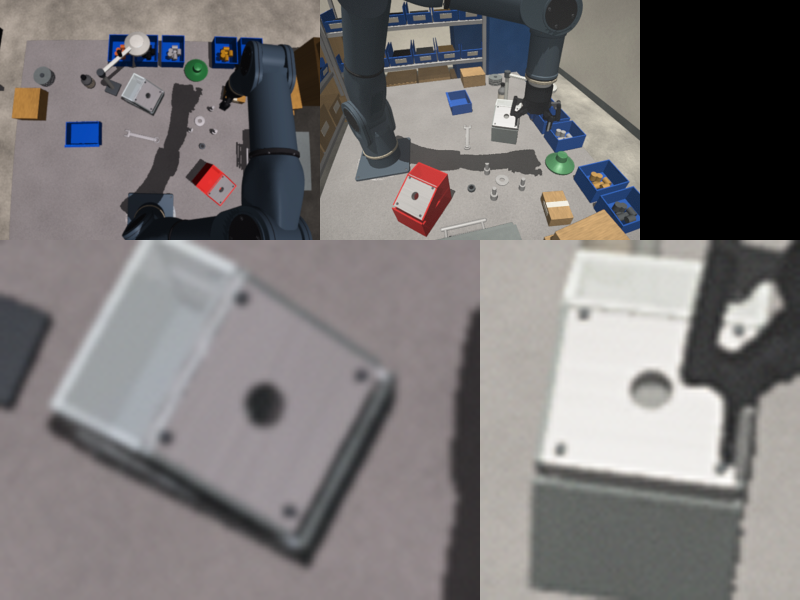

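Top view now shows the bore at (296,191) with four screws; lamp head is far beyond. I fit the plate pose to bore and screws in both views.

```bash
cat > g.py <<'E'
from h import *
from scipy.optimize import least_squares
S=shot('side');T=shot('top')
# order: bore, farL, farR, nearR, nearL
t=[(264,404),(166,437),(242,298),(361,376),(290,511)];s=[(651,329),(584,254),(739,271),(721,409),(560,389)]
t=np.array([(230-.375+x/4,150-.375+(y-240)/4) for x,y in t]);s=np.array([(310-.375+(x-400)/4,150-.375+y/4) for x,y in s])
def mod(q):
    b=q[:3];gx=np.array([np.cos(q[3]),np.sin(q[3]),0]);gy=np.array([-gx[1],gx[0],0]);sl=gx*np.cos(np.pi/6)+np.array([0,0,.5])
    return np.array([b,b+q[4]*sl+q[5]*gy,b+q[4]*sl-q[5]*gy,b-q[4]*sl-q[5]*gy,b-q[4]*sl+q[5]*gy])
f=lambda q:np.r_[(proj(T,mod(q))-t).ravel(),(proj(S,mod(q))-s).ravel()]
r=least_squares(f,[.6,.015,.125,1.13,.046,.048],x_scale=.01);print(r.x.round(4));print(r.fun.reshape(2,5,2).round(2).tolist())
for nm,c,v in(('T',T,t),('S',S,s)):print(nm,atz(c,v[0],.125).round(4))
b,y=r.x[:3],r.x[3]
gx=np.array([np.cos(y),np.sin(y),0]);gy=np.array([-gx[1],gx[0],0]);n=-gx*.5+np.array([0,0,np.sqrt(.75)])
np.savez('plate.npz',b=b,gx=gx,gy=gy,n=n)
for nm,ty in(('gy',gy),('-gy',-gy),('sl',np.cross(gy,n)),('-sl',-np.cross(gy,n))):
    Q=R.from_matrix(np.c_[np.cross(ty,-n),ty,-n]).as_quat()
    for d in(.15,.035):
        j=arm.ik(b+n*d,Q);print(nm,d,None if j is None else np.round(j,2))
l=arm.mark_of('top','lamp_head')[0];u=(l['position'][1]*640,l['position'][0]*480);print('head',u,atz(T,u,.24))
E
python3 g.py
```

```text
[0.5993 0.0203 0.1228 1.1163 0.0461 0.0481]
[[[0.43, 0.26], [-0.1, -0.07], [-0.1, -0.39], [0.07, -0.28], [-0.16, 0.0]], [[-0.17, 0.13], [-0.05, -0.02], [-0.23, 0.1], [-0.25, -0.03], [0.21, -0.07]]]
T [0.5994 0.0212 0.125 ]
S [0.5988 0.0178 0.125 ]
gy 0.15 [ 1.15  0.81 -1.52  1.83  0.5   0.92  2.26]
gy 0.035 [ 1.01  1.   -1.51  1.93  0.86  0.83  1.94]
-gy 0.15 [ 1.    0.56 -1.05  1.83 -0.01  0.8  -0.38]
-gy 0.035 [ 0.83  0.69 -0.98  1.94  0.15  0.55 -0.53]
sl 0.15 [ 1.13  0.72 -1.39  1.83  0.35  0.86  0.84]
sl 0.035 [ 0.95  0.83 -1.26  1.93  0.55  0.65  0.65]
-sl 0.15 [ 0.77  0.44 -0.65  1.84 -0.33  0.82 -1.63]
-sl 0.035 [ 0.65  0.59 -0.67  1.94 -0.27  0.54 -1.7 ]
head (274.304, 87.6) [0.80839703 0.06797356 0.24      ]
```

```bash
cat >> h.py <<'E'
_p=np.load('plate.npz') if __import__('os').path.exists('plate.npz') else None
if _p is not None:
    B,gx,gy,N=[_p[k] for k in('b','gx','gy','n')]; B=np.array([*B[:2],.1245]); SL=np.cross(gy,N)
    QG=R.from_matrix(np.c_[np.cross(-gy,-N),-gy,-N]).as_quat(); YAW=np.arctan2(-gy[1],-gy[0])
L=.034
def pick(x,y):
    p=arm.get_ee_pos()
    if np.hypot(p[0]-x,p[1]-y)>.02: arm.movep([x,y,.15],down(YAW))
    arm.movel([x,y,L],velocity=.15,stop_force=12); stat('low'); arm.gripper_close(); stat('grip')
def over(off=(0,0)): 
    p=arm.get_ee_pos(); arm.movel([p[0],p[1],.2],velocity=.25)
    arm.movep(B+N*(L+.05)+SL*off[0]+gy*off[1],QG)
def tryin(off,stop=8,depth=.026):
    c=B+SL*off[0]+gy*off[1]
    arm.movel(c+N*(L+.006),QG,velocity=.1); f0=np.array(arm.get_force())
    hit=arm.movel(c+N*(L-depth),QG,velocity=.03,stop_force=stop)
    p=np.array(arm.get_ee_pos()); f=np.array(arm.get_force())-f0; d=L-(p-B)@N
    print('off',np.round(off,4),'hit',hit,'depth mm',round(d*1e3,1),'F sl,gy,n',np.round([f@SL,f@gy,f@N],1)); return hit,d,f
E
cat > i.py <<'E'
from h import *
pick(.5592,-.3085); over(); stat('over'); 
S=shot('side','side3.png');T=shot('top','top3.png')
for n,c in(('side',S),('top',T)):
    for m in arm.regions_of(n,'pin_a'):
        y,x=np.nonzero(m['pixels']);print(n,x.mean(),y.mean(),m['confidence'])
print(proj(S,B+N*.08),proj(T,B+N*.08))
hit,d,f=tryin((0,0)); stat()
E
python3 i.py
```

```text
low t 15.2 [ 0.5596 -0.3087  0.0347] w 0.0853 F [-0.5 -0.3  0. ]
grip t 15.85 [ 0.5594 -0.3086  0.0342] w 0.0144 F [0.5 0.6 2.4]
over t 17.76 [ 0.5812 -0.0187  0.1968] w 0.0141 F [-0.  -0.4 -2.7]
side 347.594674556213 387.8757396449704 0.74
side 371.822695035461 218.97163120567376 0.68
side 333.3070539419087 337.88796680497927 0.57
top 306.55913978494624 190.79569892473117 0.69
top 258.67906482465463 99.46829613885937 0.64
top 379.9875 259.5875 0.61
[[371.96373196 216.87907959]] [[309.71057677 191.46387976]]
off [0 0] hit False depth mm 25.9 F sl,gy,n [0.1 0.5 1.2]
 t 19.77 [0.5977 0.0166 0.1316] w 0.0141 F [-0.3 -0.1 -1.5]
```

First pin went in freely (25.9 mm). Release, and on to the next.

```bash
cat > j.py <<'E'
from h import *
from scipy.optimize import least_squares
arm.let_go(); p=np.array(arm.get_ee_pos()); arm.movel(p+N*.07,velocity=.25)
S=shot('side','side4.png');T=shot('top','top4.png')
for m in arm.regions_of('side','pin_a'):
    y,x=np.nonzero(m['pixels']);print('side',x.mean().round(1),y.mean().round(1),m['confidence'])
fit=lambda u,v:least_squares(lambda q:np.r_[pinmask(S,*q)-u,pinmask(T,*q)-v],[.44,-.25],diff_step=.005)
r1=fit((333.2,338.2),(379.95,259.3));r2=fit((347.7,387.6),(427.4,262.9))
print(r1.x,r1.fun.round(2),r2.x,r2.fun.round(2))
np.save('pins.npy',[r1.x,r2.x])
cv2.imwrite('pics/crop4.png',np.hstack([cv2.resize(cv2.imread('pics/side4.png')[195:295,320:420],(400,400)),cv2.resize(cv2.imread('pics/top4.png')[140:240,240:340],(400,400))])); stat()
E
python3 j.py
```

```text
side 333.3 338.5 0.76
side 347.6 388.0 0.72
side 371.7 235.5 0.61
side 302.8 376.3 0.36
[ 0.44430359 -0.19745409] [ 0.42 -0.73  0.47  0.68] [ 0.43876875 -0.32168306] [-0.17 -0.54  0.7  -0.06]
 t 21.03 [ 0.5817 -0.0143  0.1913] w 0.0854 F [ 1.   0.2 -0.3]
```

View pics/crop4.png

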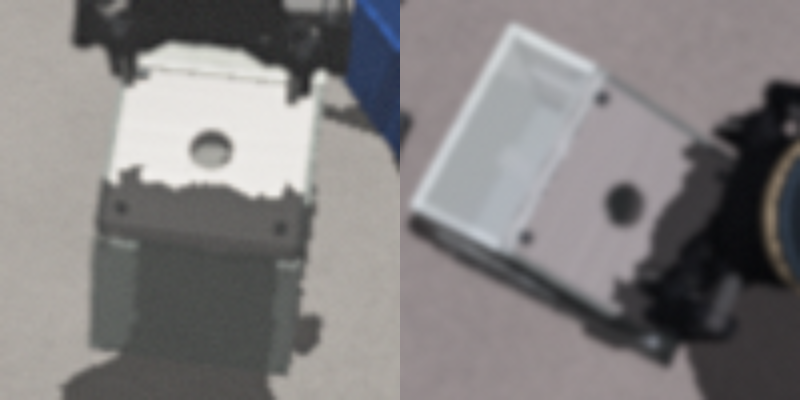

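The bore looks empty again; the pin has gone through. Next pin p1.

```bash
cat > k.py <<'E'
from h import *
pick(*np.load('pins.npy')[0]); over(); stat('over'); hit,d,f=tryin((0,0)); stat()
if not hit:
    arm.let_go(); p=np.array(arm.get_ee_pos()); arm.movel(p+N*.07,velocity=.25); stat('released')
E
python3 k.py
```

```text
low t 22.85 [ 0.4448 -0.1973  0.0344] w 0.0852 F [-0.4  0.4 -0.1]
grip t 23.5 [ 0.4444 -0.1975  0.0343] w 0.0147 F [-1.2 -0.   4.9]
over t 25.19 [ 0.5801 -0.0181  0.1964] w 0.0143 F [-0.7 -1.  -1.4]
off [0 0] hit False depth mm 25.9 F sl,gy,n [-1.2  0.2 -0.5]
 t 27.0 [0.5977 0.0166 0.1316] w 0.0142 F [ 0.8 -0.9 -2.2]
released t 28.12 [ 0.5824 -0.0155  0.1926] w 0.0854 F [0.  0.5 0.5]
```

Two have fitted. Third pin: try it too, then react.

```bash
cat > l.py <<'E'
from h import *
pick(*np.load('pins.npy')[1]); over(); stat('over')
T=shot('top');S=shot('side')
print('bin T',[atz(T,u,.065).round(3) for u in((132,243),(203,243),(202,292),(132,293))])
for n,c in(('top',T),('side',S)):
    for m in arm.regions_of(n,'bin')[:1]:
        y,x=np.nonzero(m['pixels']); q=cv2.boxPoints(cv2.minAreaRect(np.c_[x,y].astype(np.float32))); print(n,m['confidence'],[atz(c,u,.065).round(3)[:2] for u in q])
hit,d,f=tryin((0,0)); stat()
if hit: 
    for o in((.0015,0),(-.0015,0)):
        hit,d,f=tryin(o)
        if not hit: break
p=np.array(arm.get_ee_pos())
if hit: arm.movel(p+N*.06,velocity=.2)
stat()
E
python3 l.py
```

```text
low t 30.3 [ 0.4394 -0.3217  0.0346] w 0.0858 F [ 0.5 -0.2  1.5]
grip t 30.95 [ 0.4389 -0.3218  0.0343] w 0.0145 F [-1.5  0.3  5.4]
over t 33.01 [ 0.5808 -0.0188  0.1969] w 0.0143 F [-0.5 -0.2 -1.9]
bin T [array([0.471, 0.44 , 0.065]), array([0.474, 0.256, 0.065]), array([0.351, 0.252, 0.065]), array([0.344, 0.431, 0.065])]
top 0.79 [array([0.473, 0.448]), array([0.477, 0.256]), array([0.347, 0.249]), array([0.341, 0.438])]
side 0.84 [array([0.343, 0.435]), array([0.494, 0.447]), array([0.464, 0.179]), array([0.336, 0.174])]
off [0 0] hit True depth mm -0.7 F sl,gy,n [1.  1.9 9.8]
 t 34.23 [0.5921 0.0043 0.1545] w 0.0143 F [-3.3 -2.5  6.6]
off [0.0015 0.    ] hit True depth mm -0.7 F sl,gy,n [1.8 0.7 9.3]
off [-0.0015  0.    ] hit True depth mm -1.0 F sl,gy,n [ 2.8  2.8 11.1]
 t 36.02 [ 0.5781 -0.0238  0.2056] w 0.0145 F [ 0.2 -0.2 -2.6]
```

Blocked at three offsets: oversize, so it goes into the bin at about (0.409, 0.345).

```bash
cat > m.py <<'E'
from h import *
b=[.409,.345]
c=[(y,j) for y in(np.pi/2,-np.pi/2) if (j:=arm.ik([*b,.047],down(y))) is not None]; q0=np.array(arm.get_qpos())
y=min(c,key=lambda k:abs(k[1]-q0).max())[0]; print(y)
p=arm.get_ee_pos(); arm.movel([p[0],p[1],.30],velocity=.3)
arm.movep([*b,.22],down(y)); stat()
hit=arm.movel([*b,.047],velocity=.12,stop_force=8); stat(hit)
arm.let_go(); arm.movel([*b,.22],velocity=.25); stat()
arm.movep([.45,.0,.42],down(y)); 
s=shot('side','side5.png');t=shot('top','top5.png')
o=np.zeros((600,800,3),np.uint8)
S=s['frame'][:,:,::-1];T=t['frame'][:,:,::-1]
o[:300,:400]=cv2.resize(T,(400,300));o[:300,400:]=cv2.resize(S,(400,300))
o[300:,:400]=cv2.resize(T[230:305,120:220],(400,300));o[300:,400:]=cv2.resize(S[170:290,245:405],(400,300))
cv2.imwrite('pics/crop5.png',o); stat()
E
python3 m.py
```

```text
1.5707963267948966
 t 38.04 [0.4099 0.3438 0.2195] w 0.0145 F [-0.  -1.3 -2.8]
False t 39.63 [0.4093 0.3453 0.0476] w 0.0143 F [-0.4 -0.3 -1.8]
 t 41.16 [0.4089 0.3442 0.2188] w 0.0856 F [-0.  -1.1 -0.5]
 t 42.74 [0.4499 0.0008 0.4196] w 0.0853 F [ 1.1 -0.8 -0.6]
```

View pics/crop5.png

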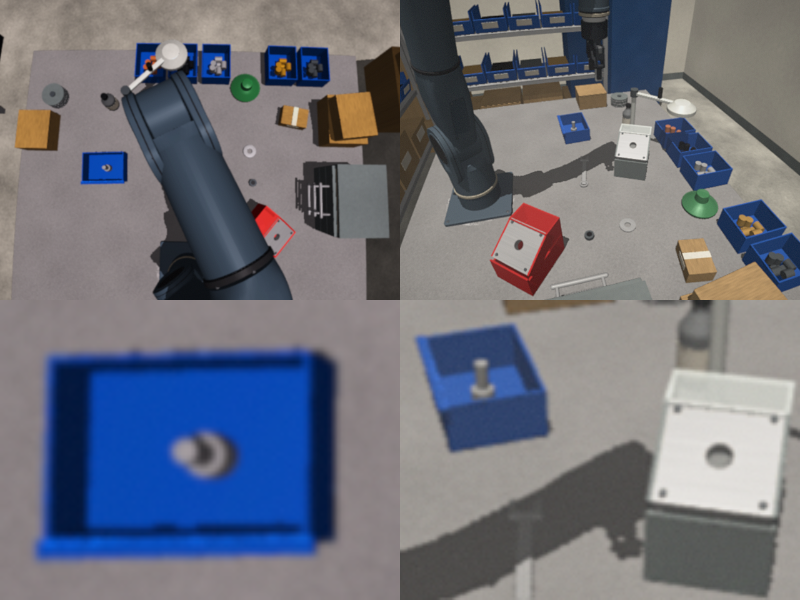

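The third pin stands in the bin (crop at (205,452) top, (483,378) side). The bore is empty, no pins are left on the bench, the lamp head is clear and the bystanders are in place. Handing in.

```bash
python3 -c "
from station import arm
print(arm.sign_off())"
```

```text
the job is handed in; nothing more can be done
None
```

The job was handed in at about 43 s: the lamp is swung clear, two pins slid through the bore into the catch box (judged by the bore and bench being clear, not seen inside), and the oversize pin, stopped at about 10 N, is in the blue bin.

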